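# Hold back the belt tensioner of a bench grinder

## Task

The old belt is off the little bench belt grinder and I want to slip the new one on. Take the wooden mallet by its handle, tap the keeper peg that blocks the tensioner arm down flush with the mallet (not with the gripper), and lay the mallet back on the bench. Then push the arm's upright post all the way back, past the clicks of the ratchet to its end stop, and keep holding it there: finish while still pressing, do not let go; leave the jar, the stone and the paint tube where they are.

Things in the scene. Friction and masses are not known exactly. Their poses are not given: they have to be found in the camera images.
- mallet_neck (a point): Gripping point of the loose wooden mallet (0.36 kg): on its axis, on the handle, 18 mm behind the head. x runs towards the head. It lies level on its eight-sided head (48 mm across flats, 64 mm long; any flat may strike), axis 24 mm above the bench; the handle, 22 mm across flats, reaches 110 mm behind this point (28 mm knob on its last 20 mm) and is clear of the bench.
- mallet_head (a point): Centre of the mallet's head, 50 mm from mallet_neck along the mallet's x; the head reaches 32 mm to either side of it along x and 24 mm across.
- mallet: The mallet itself (same origin and axes as mallet_neck).
- grinder: Bench belt grinder, belt off, bolted down. Origin on the bench; x is its back, y its left. Housing x -65 to 100, y -190 to 170 mm, deck 60 mm high. A ledge of that height, x -167 to -59, y -185 to -75, carries peg, pawl and arm end; in front of the housing left of it is free bench. Drive drum 72 mm wide at (-4, 115), platen x -37 to -29, y -45 to 65, both up to 136 mm high.
- pivot_axis (a point): Vertical pivot axis of the tensioner arm at deck height, at (55, -115) mm in the grinder's frame. The arm is a dark steel plate 22 mm wide, 64 to 74 mm above the bench, with a 50 mm wide idler drum (up to 133 mm above the bench) 72 mm from the pivot, the push post 160 mm from it, and three ratchet teeth on its outer end.
- tensioner (a joint): Swing of the sprung tensioner arm about pivot_axis, rad: 0 = at rest (it points 0.28 rad to the right of the grinder's -x), grows as its post is pushed to the grinder's left (+y). The raised peg stops it at 0.26; ratchet clicks at about 0.30, 0.35, 0.40; end stop 0.50. Let go past a click it springs back to that click. The post takes about 3 N at first, 7 to 13 N further back.
- push_post (a point): Centre of the upright push post on the outer end of the tensioner arm: rubber sleeve 19 mm wide, 84 to 132 mm above the bench (this point is 108 mm above it), steel ball on top to 146 mm. 160 mm from the pivot; moves about 80 mm in all.
- peg_top (a point): Centre of the top of the keeper peg, an upright steel pin 12 mm thick in a low bush on the ledge, at (-96, -102) mm in the grinder's frame, to the left of the arm. Its top stands 17 to 22 mm above the deck (82 mm above the bench when up). The mallet's handle and the hand have room on the peg's left (grinder +y), not over the pawl guide or the post. Grip the mallet firmly.
- keeper_peg (a joint): How far the keeper peg is driven down, m: 0 = fully up, 0.021 = fully down (flush with its bush). A side spring grips it with about 7 N and it stays at whatever height it is driven to.
- pawl_tip (a point): Tip of the sprung pawl slider at the front of the ledge, where it meets the arm's teeth, 69 mm above the bench. Its guide, 21 mm high above the deck, stands at x -154 to -126, y -121 to -90 mm in the grinder's frame.
- pawl (a joint): How far the pawl is pushed back by a passing tooth, m: 0 = sprung out, dropped in behind a tooth; about 0.0055 on a tooth's crest.
- jar: Tall empty frosted jar, 76 mm wide, 152 mm high, in front and left of the grinder. Bystander; origin under its centre.
- dark_stone: Dark stone, about 30 mm, in front and left of the grinder. Bystander; origin under its centre.
- paint_tube: Blue paint tube, 110 mm long, beyond the mallet. Bystander; origin under its centre.

How it is judged:
By the outcome, as a careful person would: the job done as asked, in the order asked, and still so for the second after the job is handed in, while the arm keeps its last pose, push and grip.
It also fails if it takes over 58 s, if anything falls off the work surface, if the arm or the gripper's body presses on something with over 40 N, if the wrist force passes 120 N, or if a joint passes its speed limit or range.

## Robot

A 6-joint arm with a two-finger parallel gripper is mounted at the origin on a cart in front of the work surface, level with it; the furniture and walls round the work are solid. World frame = base frame: x ahead of the robot, y to its left, z up, the work surface at z = 0. Lengths are in mm, angles in rad, forces in N, time in s.
With the tool pointing down it reaches from about 350 to 800 mm from the base axis. Payload 7.3 kg.
Tool frame: the origin (TCP) lies at the very end of the fingers, on their centre line; the grasp point (between the pads) lies 19 mm behind it; z points along the fingers, x is the direction in which the jaws open and shut, and the axes are right-handed (so a half turn about z gives the same grasp; the last joint's range is limited). The gripper opens to 85 mm and grips with 20 to 120 N. Pads are 22 mm wide; open, the fingers measure 114 mm over their backs; the gripper's body (76 mm by 85 mm) begins 54 mm behind the grasp point. The pads swing forward as they close: fully open they stand 13 mm farther back than shut.
Start: joints at [-1.446, 0.342, 1.524, -0, 1.275, -0.146], TCP at [140.461, -505.883, 209.322] pointing down, gripper open.
Joint ranges: [-2.53, 2.53], [-0.77, 2.02], [0.04, 2.7], [-1, 4.14], [0.28, 2.66], [-3.11, 3.11]. Speed limits (rad/s): [2.57, 2.57, 3.14, 3.14, 3.14, 3.14].

## Interface

Orientations are given as a rotation vector (axis times angle).
In Python, from rig import * gives the robot as it stands. The module is installed in compiled form; this text tells all that it offers.
- The arm moves only by the shell command python3 -m pendant 'ROWS' [OPENING] [FORCE]. ROWS is JSON, a list of rows, each an object with "translation": the shift along the tool's x, y, z scaled (see below), a list of three; "twist": the turn, a rotation vector about the tool's x, y, z scaled (see below), a list of three. In form: [{"translation": [dx, dy, dz], "twist": [ax, ay, az]}, ...]. A call has 1 to 8 rows; each row is the pose to reach, as a shift and turn from the pose measured when the call began, along the tool's axes at that moment; what a row does not reach only later rows make up. The controller multiplies each number of a shift by 0.15 m and each number of a turn by pi/4 rad. A row lasts 1/10 s, in which the tool goes at most 50 mm and 8.59 degrees, less where a joint would pass 70% of its speed; a pose out of reach is approached as far as the arm can. A call with a number of a shift or a turn outside -1 to 1 is refused whole. A call with a gripper value outside its range is refused whole. OPENING is the opening, from -1 (shut) to 1 (fully open), so that 0 is half open, set as the call begins (- or left out, the last holds). The fingers move at their own pace and stop on an object; FORCE is the grip in N (left out, the last holds). Time passes only in rows, so rows that repeat a pose let the fingers close. It gives the time, the measured TCP pose, the force and the opening at its end, in the units of the state.
- read_state(): the state, without advancing time (a new reading comes with each control period).
- grab_frame(name): name is "side" or "top"; returns a dict with "image" (420x560x3 uint8, red, green, blue), "z_map" (420x560 float32, mm along the optical axis (not along the pixel's ray), 0 where there is no reading), "intrinsics" (3x3 intrinsics, pixels), "rvec" (rotation vector, rad) and "tvec" (3), from world to camera coordinates, as OpenCV has them. Camera axes: x right, y down, z forward; pixel columns grow to the right and rows downward; lengths in mm; the calibration is good to about 2 mm. A picture is of the moment at which its call begins.
- finish_job(): hands the job in, once; it reports no verdict.
The state is a dict: "time_s": time; "joint_positions": joint angles; "dq": joint speeds; "tau": joint torques, N m; "tcp_pos": TCP position; "orientation": TCP orientation; "wrist_force": force on the tool from outside, world axes, zero at the start; "ft_torque": the same for the moment, N m; "finger_gap": finger opening in mm.
Only numpy, scipy, OpenCV 4.12 (cv2) and the standard library are available. Lean on these libraries where they do the work, as an engineer would, in place of code of your own. Each camera call takes 0.05 s, during which the arm holds its last target.

## Working session

There is one attempt and no reset: what is moved stays moved. The work goes in short steps, Python scripts to look and compute and a shell command to move; the robot and the scene stay as the last step left them, time stands still between calls to the robot, and variables do not carry over. Pictures are saved under pics/ and viewed, and the job is handed in when it is done.

```bash
mkdir -p pics; python3 - <<'E'
from rig import *
import cv2,pickle
s=read_state();print(s)
for n in("side","top"):
    f=grab_frame(n);pickle.dump(f,open(f'{n}0.pkl','wb'))
    cv2.imwrite(f'pics/{n}0.png',f['image'][:,:,::-1]);print(n,f['intrinsics'],f['rvec'],f['tvec'])
E
```

```text
{'time_s': 0.0, 'joint_positions': array([-1.44600654e+00,  3.42710283e-01,  1.52502498e+00,  2.10688031e-05,
        1.27537078e+00, -1.45991172e-01]), 'dq': array([-0.00018999,  0.0005981 , -0.00073777,  0.00031619, -0.00010403,
       -0.00160335]), 'tau': array([-2.26759839e-04, -4.33680439e+01, -2.46010154e+01, -1.85471913e-04,
        7.92791747e-03,  1.80561528e-05]), 'tcp_pos': array([ 140.40780912, -505.43228305,  208.62965073]), 'orientation': array([-2.50007811e+00,  1.90061282e+00,  1.63984695e-03]), 'wrist_force': array([ 0.09479827, -0.16744588,  0.41739973]), 'ft_torque': array([-0.03584326, -0.04974747, -0.00799181]), 'finger_gap': 85.63225572910343}
side [[380.48973457   0.         279.15216951]
 [  0.         380.48973457 211.49123622]
 [  0.           0.           1.        ]] [ 2.28302035  0.0414141  -0.03718139] [-568.75106275   69.05899323 1393.47714068]
top [[466.81276439   0.         276.04165945]
 [  0.         466.81276439 204.63005225]
 [  0.           0.           1.        ]] [ 2.11766364 -2.09578183  0.23033306] [  -4.18341417  606.19491357 1366.84360282]
```

View pics/side0.png

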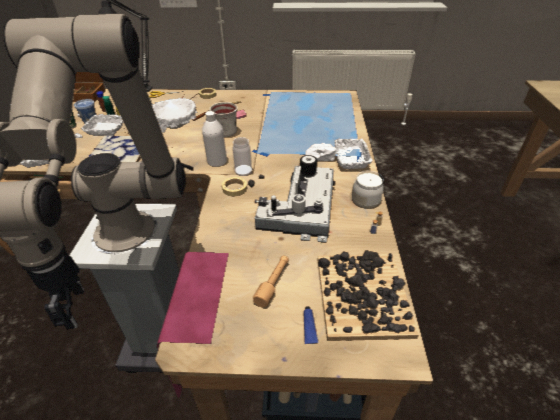

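View pics/top0.png

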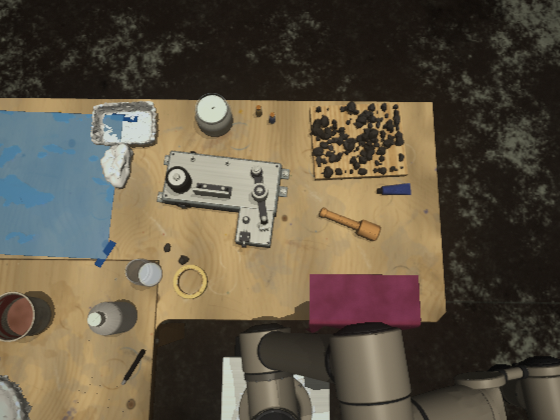

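Side view: mallet at about (270,282), grinder at (297,205). Top view: mallet head at (369,230), handle end (323,213), grinder about (225,195), with the arm, post and peg near (240-275,170-240). Zooming in.

```bash
cat > h.py <<'E'
import numpy as np,cv2,pickle
from scipy.spatial.transform import Rotation as R
def load(n):return pickle.load(open(n+'.pkl','rb'))
def cam(f):
    M=R.from_rotvec(np.ravel(f['rvec'])).as_matrix();return f['intrinsics'],M,np.ravel(f['tvec'])
def proj(f,p):
    K,M,t=cam(f);c=np.atleast_2d(p)@M.T+t;q=c@K.T;return q[:,:2]/q[:,2:]
def ray(f,uv):
    K,M,t=cam(f);d=np.linalg.inv(K)@np.array([uv[0],uv[1],1.]);return -M.T@t,M.T@d
def plane(f,uv,z):
    o,d=ray(f,uv);return o+d*(z-o[2])/d[2]
def cloud(f):
    K,M,t=cam(f);z=f['z_map'];v,u=np.mgrid[:z.shape[0],:z.shape[1]]
    c=np.stack([(u-K[0,2])/K[0,0]*z,(v-K[1,2])/K[1,1]*z,z],-1);w=(c-t)@M;w[z<=0]=np.nan;return w
def crop(f,x0,y0,x1,y1,s,out):
    cv2.imwrite(out,cv2.resize(f['image'][y0:y1,x0:x1,::-1],None,fx=s,fy=s,interpolation=cv2.INTER_CUBIC))
E
python3 - <<'E'
from h import *
t=load('top0');s=load('side0')
crop(t,150,140,300,260,5,'pics/tg.png');crop(s,245,140,345,250,5,'pics/sg.png')
for n,f in(('top',t),('side',s)):
    hsv=cv2.cvtColor(f['image'],cv2.COLOR_RGB2HSV);w=cloud(f)
    u0,v0,u1,v1=(310,195,390,250) if n=='top' else (245,250,300,310)
    for (h,sa,v) in [hsv[230,369] if n=='top' else hsv[293,264]]:print(h,sa,v)
    m=np.zeros(hsv.shape[:2],np.uint8)
    sub=w[v0:v1,u0:u1];mm=(sub[...,2]>8)&(sub[...,2]<70)
    m[v0:v1,u0:u1]=mm*255
    p=sub[mm];print(n,len(p),p.min(0),p.max(0))
    ys,xs=np.nonzero(m);print(cv2.fitLine(np.stack([xs,ys],1).astype(np.float32),cv2.DIST_L2,0,.01,.01).ravel())
    print('table z',np.nanmedian(sub[~mm][:,2]))
    # axis via top-ish pts
    c=p[:,:2].mean(0);U,S,V=np.linalg.svd(p[:,:2]-c);a=V[0];print(c,a,S)
    pr=(p[:,:2]-c)@a;la=(p[:,:2]-c)@V[1]
    for b in np.arange(np.floor(pr.min()/10)*10,pr.max(),10):
        k=(pr>=b)&(pr<b+10)
        if k.any():print(b,k.sum(),'lat',la[k].min().round(1),la[k].max().round(1),'z',p[k][:,2].max().round(1))
E
```

```text
16 149 187
top 699 [ 478.82849563 -348.88206468    8.0847316 ] [ 653.88116628 -108.95502528   55.30679904]
[  0.9327258   0.3605864 354.53647   224.34477  ]
table z 0.6889903784006673
[ 552.72455598 -242.02432304] [0.37476576 0.92711953] [1511.14372156  429.78131579]
-110.0 3 lat -14.1 19.9 z 10.4
-100.0 1 lat -34.1 -34.1 z 9.1
-90.0 1 lat -13.2 -13.2 z 8.6
-80.0 49 lat -31.1 28.2 z 54.0
-70.0 54 lat -20.5 27.2 z 55.3
-60.0 55 lat -21.4 105.8 z 53.2
-50.0 51 lat -21.1 26.4 z 54.0
-40.0 55 lat -26.1 25.9 z 55.3
-30.0 58 lat -54.7 98.9 z 55.0
-20.0 47 lat -75.1 115.3 z 50.5
-10.0 27 lat -25.6 96.3 z 39.9
0.0 26 lat -9.0 67.4 z 40.4
10.0 28 lat -62.8 13.3 z 42.1
20.0 24 lat -8.0 14.0 z 41.0
30.0 25 lat -8.3 14.0 z 43.3
40.0 27 lat -45.0 13.3 z 40.7
50.0 26 lat -34.2 13.5 z 40.7
60.0 25 lat -50.0 12.4 z 41.4
70.0 24 lat -36.6 13.6 z 38.6
80.0 24 lat -8.3 28.5 z 43.4
90.0 26 lat -12.4 13.8 z 45.5
100.0 32 lat -28.0 49.2 z 46.4
110.0 8 lat -78.4 12.1 z 40.4
120.0 1 lat -12.9 -12.9 z 10.6
130.0 1 lat 32.6 32.6 z 10.7
140.0 1 lat 10.9 10.9 z 9.6
16 126 229
side 634 [ 505.09596427 -325.96050253    8.91269641] [ 604.85178765 -134.29915784   51.16537684]
[  0.50414586  -0.86361855 269.3328     284.76657   ]
table z -1.7114359130934074
[ 551.67267384 -257.18253689] [-0.35985647 -0.93300767] [1469.97537477  295.61241389]
-130.0 10 lat -11.6 10.6 z 40.1
-120.0 31 lat -16.0 11.3 z 38.3
-110.0 18 lat -11.7 8.1 z 35.1
-100.0 16 lat -13.6 7.5 z 35.1
-90.0 17 lat -13.1 7.5 z 35.3
-80.0 18 lat -14.5 7.1 z 35.0
-70.0 24 lat -14.0 8.2 z 37.8
-60.0 16 lat -15.1 7.5 z 37.0
-50.0 18 lat -11.2 7.5 z 34.9
-40.0 23 lat -15.1 8.6 z 35.7
-30.0 23 lat -14.1 8.7 z 36.7
-20.0 20 lat -15.6 7.2 z 36.8
-10.0 6 lat -6.1 8.8 z 33.4
0.0 34 lat -28.2 20.2 z 48.7
10.0 50 lat -28.0 20.3 z 51.2
20.0 47 lat -28.3 20.7 z 49.9
30.0 51 lat -27.5 20.8 z 49.3
40.0 51 lat -28.5 20.4 z 48.6
50.0 59 lat -26.8 19.8 z 49.9
60.0 102 lat -26.5 19.0 z 48.7
```

View pics/tg.png

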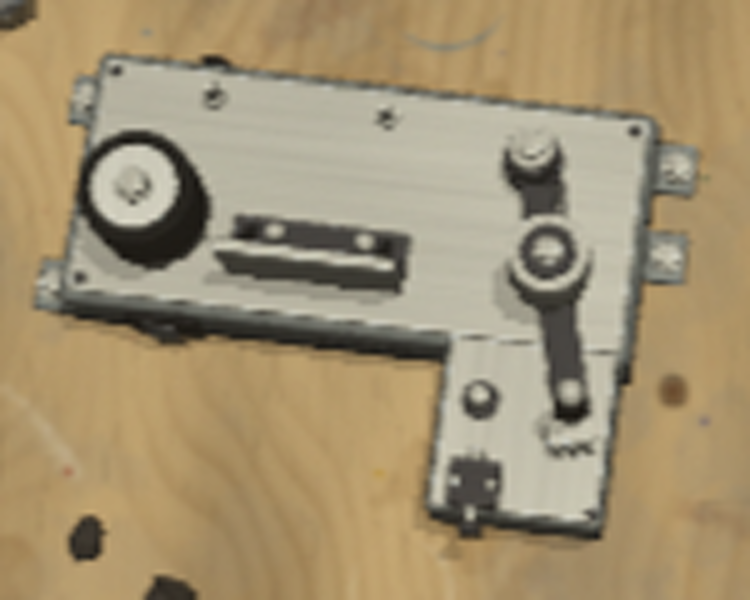

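View pics/sg.png

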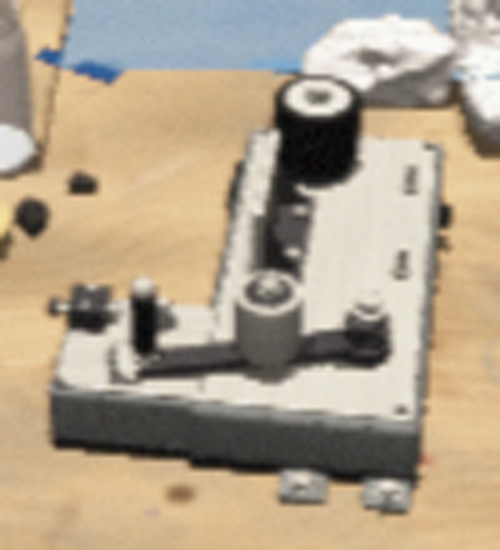

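Top crop: deck corners at (108,58), (655,120), (65,305), (600,530), (432,510); peg top (480,396); post ball (569,389); pivot knob (532,150). I fit the grinder frame from these.

```bash
cat >> h.py <<'E'
def rigid(A,B):
    a=A-A.mean(0);b=B-B.mean(0);th=np.arctan2((a[:,0]*b[:,1]-a[:,1]*b[:,0]).sum(),(a*b).sum())
    c,s=np.cos(th),np.sin(th);Q=np.array([[c,-s],[s,c]]);return th,B.mean(0)-Q@A.mean(0),Q
E
python3 - <<'E'
from h import *
t=load('top0');s=load('side0')
C=lambda u,v:(150+u/5-.4,140+v/5-.4)
S=lambda u,v:(245+u/5-.4,140+v/5-.4)
A=np.array([[100,170],[100,-190],[-65,170],[-167,-185],[-167,-75]],float)
B=np.array([plane(t,C(*q),60)[:2] for q in[(108,58),(655,118),(65,305),(600,527),(432,508)]])
th,o,Q=rigid(A,B);print(th,o,'\n',B-(A@Q.T+o))
for nm,f,uv,z in[('peg',t,C(480,396),82),('ball',t,C(569,388),143),('peg2',t,C(480,396),80),('ledge r front side',s,S(55,400),60),('back right side',s,S(415,415),60),('back left side',s,S(435,148),60),('ball side',s,S(142,285),140)]:
    p=plane(f,uv,z)[:2];print(nm,p,'grinder',Q.T@(p-o))
p=o+Q@np.array([-96,-102]);print('peg world',p)
piv=o+Q@np.array([55,-115]);print('piv',piv)
for j in(0,.26,.5):
    a=-.28
    # direction -x rotated to right(-y) by .28, growing to +y
    d=.28-j;print(j,piv+Q@(160*np.array([-np.cos(d),-np.sin(d)])))
for n,f in(('top',t),('side',s)):
    w=cloud(f);g=(w[...,:2]-o)@Q
    k=(abs(g[...,0]+96)<14)&(abs(g[...,1]+102)<14)&(w[...,2]>70);print(n,'peg pts',k.sum(),w[k].mean(0) if k.any() else 0,w[k].max(0) if k.any() else 0)
    k=(g[...,0]>-60)&(g[...,0]<95)&(g[...,1]>-180)&(g[...,1]<160)&(abs(w[...,2]-60)<8);print('deck z',np.median(w[k][:,2]))
E
```

```text
-0.10128755997240949 [663.80637684 181.801963  ] 
 [[-3.39960416 -5.42843879]
 [-2.93384727  6.48223029]
 [ 0.28408765 -4.96601741]
 [ 3.33088764  5.69041233]
 [ 2.71847614 -1.77818642]]
peg [557.99521693  93.41502341] grinder [-96.33165869 -98.63297717]
ball [551.72404675  38.13108104] grinder [ -96.98068182 -154.26768422]
peg2 [558.37238283  93.54853972] grinder [-95.96992627 -98.46200824]
ledge r front side [486.91005628   5.7041717 ] grinder [-158.1836581  -193.08203085]
back right side [738.7287144   -2.89215057] grinder [  93.21359129 -176.17178734]
back left side [772.67758818 323.70170949] grinder [ 93.96510811 152.18093564]
ball side [548.44659487  36.68950657] grinder [-100.09557207 -156.03326811]
peg world [557.9847211   90.03172176]
piv [706.89632776  61.83006575]
0 [549.4445856   33.38803893]
0.26 [547.42465014  74.82175685]
0.5 [555.08359047 112.35622528]
top peg pts 14 [559.23218666  93.20155583  80.35071112] [564.10429726  98.43144194  83.51128431]
deck z 60.712023902266765
side peg pts 6 [560.21759037  95.88390974  77.127355  ] [562.17812954 100.01515388  80.05449789]
deck z 57.988376632470576
```

```bash
python3 - <<'E'
from h import *
t=load('top0');s=load('side0')
crop(t,300,190,420,260,6,'pics/tm.png');crop(s,235,245,330,350,5,'pics/sm.png')
for n,f in(('top',t),('side',s)):
    hsv=cv2.cvtColor(f['image'],cv2.COLOR_RGB2HSV).astype(int);w=cloud(f)
    u0,v0,u1,v1=(310,200,390,250) if n=='top' else (245,250,295,310)
    m=np.zeros(hsv.shape[:2],np.uint8);m[v0:v1,u0:u1]=(w[v0:v1,u0:u1,2]>14)
    m=cv2.morphologyEx(m,cv2.MORPH_OPEN,np.ones((2,2)))
    nn,l,st,_=cv2.connectedComponentsWithStats(m);i=1+st[1:,4].argmax();k=l==i
    ys,xs=np.nonzero(k)
    P=np.array([plane(f,(x,y),24)[:2] for x,y in zip(xs,ys)])
    c=P.mean(0);V=np.linalg.svd(P-c)[2]
    a=V[0]*(-1 if V[0][1]>0 else 1);b=np.array([-a[1],a[0]])
    pr=(P-c)@a;la=(P-c)@b;print(n,c,a,pr.min(),pr.max())
    ctr=[]
    for q in np.arange(pr.min(),pr.max(),8):
        j=(pr>=q)&(pr<q+8)
        if j.any():print(round(q),la[j].min().round(1),la[j].max().round(1),w[k][j][:,2].max().round(1));ctr.append((q+4,(la[j].min()+la[j].max())/2))
    ctr=np.array(ctr)[1:-1];pf=np.polyfit(ctr[:,0],ctr[:,1],1);print(pf)
    d=a+pf[0]*b;d/=np.linalg.norm(d);
    for e in(pr.min(),pr.max()):print('end',c+a*e+b*np.polyval(pf,e))
    print('dir',d,np.arctan2(d[1],d[0]))
E
```

```text
top [ 551.87807997 -248.39464534] [-0.36718812 -0.9301467 ] -114.43313917989165 80.40379177689893
-114 -13.4 12.4 43.5
-106 -14.0 14.7 46.4
-98 -10.5 12.9 38.1
-90 -11.1 11.7 43.4
-82 -10.5 11.0 38.6
-74 -11.2 11.6 41.4
-66 -10.6 10.9 40.7
-58 -11.2 10.3 40.7
-50 -11.8 11.5 38.8
-42 -11.3 12.0 43.3
-34 -11.9 11.4 39.2
-26 -11.3 12.0 41.0
-18 -12.0 11.3 42.1
-10 -11.4 11.9 40.4
-2 -12.0 12.4 39.9
6 -14.4 11.8 48.2
14 -25.1 22.5 55.0
22 -25.7 26.1 54.0
30 -25.2 25.4 55.3
38 -25.8 26.0 54.0
46 -25.2 25.4 53.2
54 -25.8 25.9 nan
62 -25.3 25.3 55.3
70 -24.1 26.4 54.0
78 -14.7 15.6 4.3
[-0.00160635  0.04428576]
end [ 594.10873995 -142.0387958 ]
end [ 522.27582101 -323.15080361]
dir [-0.36868178 -0.92955567] -1.9483868281969554
side [ 554.55078901 -251.23058224] [-0.36631861 -0.93048948] -125.32452423055801 78.27655763778847
-125 -14.3 10.2 38.3
-117 -13.8 13.6 36.0
-109 -12.1 15.3 34.4
-101 -8.6 15.6 35.1
-93 -11.1 11.3 35.3
-85 -10.6 11.7 35.0
-77 -8.9 12.1 36.4
-69 -11.3 12.4 34.8
-61 -10.9 12.8 36.0
-53 -10.4 11.5 nan
-45 -11.6 10.6 35.7
-37 -11.1 12.2 35.9
-29 -12.3 12.6 36.8
-21 -11.8 12.9 34.5
-13 -12.6 13.3 44.5
-5 -22.2 12.1 51.2
3 -26.2 18.3 47.5
11 -27.3 25.7 49.9
19 -26.8 27.2 49.6
27 -27.4 26.2 49.1
35 -26.9 26.5 48.6
43 -26.3 25.3 49.9
51 -27.4 27.0 48.7
59 -26.9 25.8 42.3
67 -23.7 26.1 30.2
75 -16.2 23.7 17.1
[-0.01135179 -0.24000853]
end [ 601.55993642 -135.05065673]
end [ 524.8264908  -323.65267335]
dir [-0.37685704 -0.92627143] -1.9571971459432969
```

View pics/tm.png

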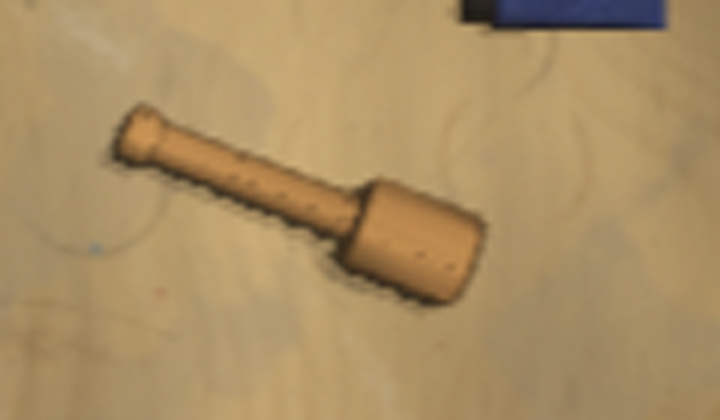

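View pics/sm.png

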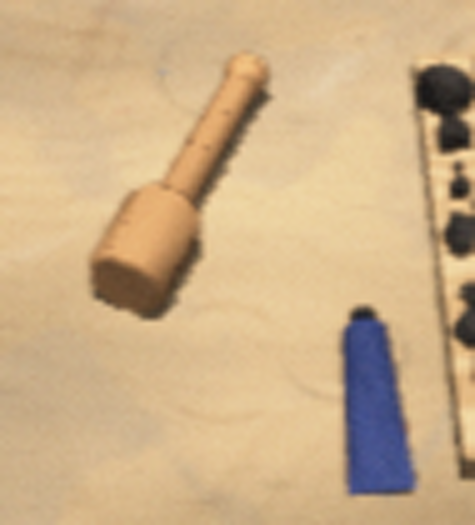

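The top view puts the mallet neck at about (553,-246) with its head towards -y, a direction of about -1.95 rad. The peg is at about (558.5,93.3) and the post ball at about (551,38). Next is a helper for the move units.

```bash
cat > go.py <<'E'
import sys,numpy as np
from rig import *
from scipy.spatial.transform import Rotation as R
s=read_state();p=s['tcp_pos'];M=R.from_rotvec(s['orientation'])
x,y,z,a=map(float,sys.argv[1:5])
c,sn=np.cos(a),np.sin(a)
T=R.from_matrix(np.array([[c,sn,0],[sn,-c,0],[0,0,-1]]).astype(float))
d=M.inv().apply(np.array([x,y,z])-p)/150;t=(M.inv()*T).as_rotvec()/(np.pi/4)
print('t',s['time_s'],'tcp',p.round(1),'F',s['wrist_force'].round(1),'gap',round(s['finger_gap'],1))
print('trans',d.round(3),'twist',t.round(3))
E
python3 go.py 553 -246 110 -0.377
```

```text
t 0.1 tcp [ 140.4 -505.5  208.7] F [-0.9 -0.4 -0.4] gap 85.7
trans [-0.93  -3.113  0.66 ] twist [-1.000e-03  1.000e-03 -1.175e+00]
```

```bash
python3 -m pendant '[{"translation":[-0.3,-1,0.2],"twist":[0,0,-0.4]},{"translation":[-0.3,-1,0.2],"twist":[0,0,-0.4]},{"translation":[-0.3,-1,0.2],"twist":[0,0,-0.4]},{"translation":[-0.3,-1,0.2],"twist":[0,0,-0.4]},{"translation":[-0.3,-1,0.2],"twist":[0,0,-0.4]}]' 1; python3 go.py 553 -246 110 -0.377
```

```text
time_s: 0.6
tcp_pos: [273.9, -420.8, 178.3]
orientation: [-2.768, 1.481, 0.003]
wrist_force: [-0.7, -0.4, 0.5]
finger_gap: 85.6
t 0.6 tcp [ 273.9 -420.8  178.3] F [-0.7 -0.4  0.5] gap 85.6
trans [ 0.064 -2.195  0.457] twist [-0.002  0.003 -0.771]
```

```bash
python3 -m pendant '[{"translation":[0.03,-1,0.2],"twist":[0,0,-0.38]},{"translation":[0.03,-1,0.2],"twist":[0,0,-0.38]},{"translation":[0.03,-1,0.2],"twist":[0,0,-0.38]},{"translation":[0.03,-1,0.2],"twist":[0,0,-0.38]},{"translation":[0.03,-1,0.2],"twist":[0,0,-0.38]}]' 1; python3 go.py 553 -246 110 -0.377
```

```text
time_s: 1.1
tcp_pos: [401.0, -341.8, 148.2]
orientation: [-2.958, 1.052, 0.004]
wrist_force: [-0.2, 0.3, -0.6]
finger_gap: 85.3
t 1.1 tcp [ 401.  -341.8  148.2] F [-0.2  0.3 -0.6] gap 85.3
trans [ 0.383 -1.135  0.254] twist [-0.001  0.003 -0.39 ]
```

```bash
python3 -m pendant '[{"translation":[0.38,-1,0.25],"twist":[0,0,-0.39]},{"translation":[0.38,-1,0.25],"twist":[0,0,-0.39]},{"translation":[0.38,-1,0.25],"twist":[0,0,-0.39]},{"translation":[0.38,-1,0.25],"twist":[0,0,-0.39]},{"translation":[0.38,-1,0.25],"twist":[0,0,-0.39]},{"translation":[0.38,-1,0.25],"twist":[0,0,-0.39]}]' 1; python3 go.py 553 -246 6 -0.377
```

```text
time_s: 1.7
tcp_pos: [538.6, -263.4, 111.0]
orientation: [-3.084, 0.592, 0.004]
wrist_force: [-0.0, 0.0, 0.2]
finger_gap: 85.6
t 1.7 tcp [ 538.6 -263.4  111. ] F [-0.   0.   0.2] gap 85.6
trans [ 0.048 -0.143  0.7  ] twist [-0.001  0.003 -0.003]
```

```bash
python3 -m pendant '[{"translation":[0.048,-0.143,0],"twist":[0,0,0]},{"translation":[0.048,-0.143,0.35],"twist":[0,0,0]},{"translation":[0.048,-0.143,0.5],"twist":[0,0,0]},{"translation":[0.048,-0.143,0.6],"twist":[0,0,0]},{"translation":[0.048,-0.143,0.69],"twist":[0,0,0]},{"translation":[0.048,-0.143,0.69],"twist":[0,0,0]},{"translation":[0.048,-0.143,0.69],"twist":[0,0,0]}]' 1; python3 go.py 553 -246 6 -0.377
python3 - <<'E'
from h import *
from rig import *
f=grab_frame('side');crop(f,200,200,340,320,5,'pics/s1.png')
f=grab_frame('top');crop(f,290,160,410,260,5,'pics/t1.png')
E
```

```text
time_s: 2.4
tcp_pos: [552.8, -247.2, 8.4]
orientation: [-3.084, 0.594, 0.002]
wrist_force: [-0.0, 0.2, 0.4]
finger_gap: 85.5
t 2.4 tcp [ 552.8 -247.2    8.4] F [-0.   0.2  0.4] gap 85.5
trans [-0.002 -0.008  0.016] twist [-0.     0.002 -0.004]
```

View pics/s1.png

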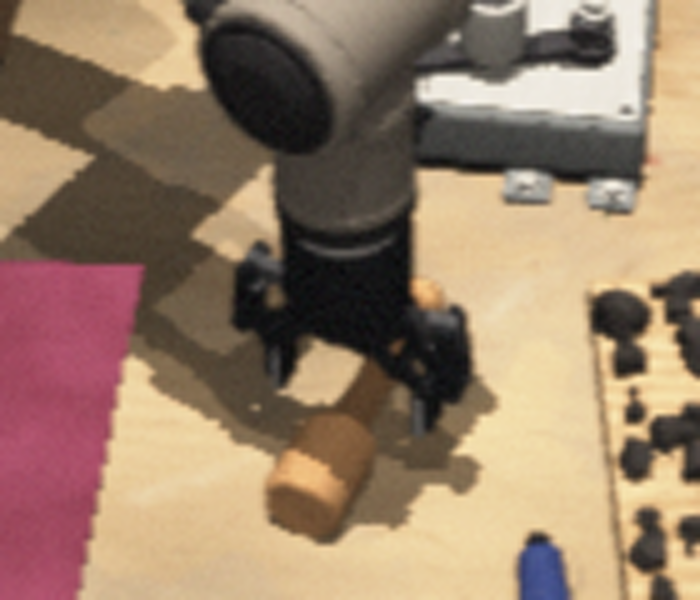

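View pics/t1.png

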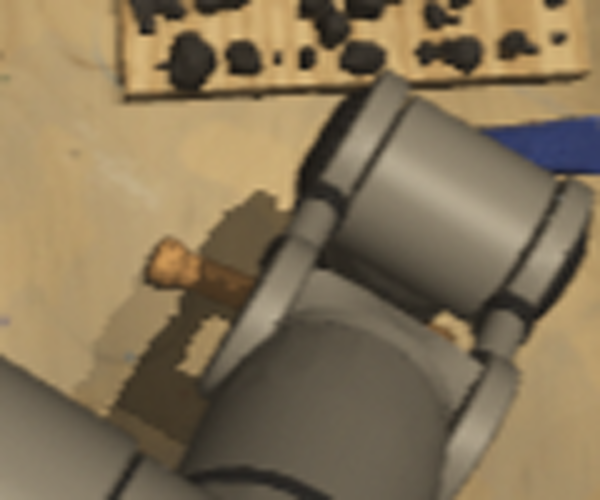

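The side view shows the fingers (at (278,365) and (425,405)) straddling the handle just behind the head. Now I lower slightly and close firmly.

```bash
python3 -m pendant '[{"translation":[0,-0.005,0.02],"twist":[0,0,0]},{"translation":[0,-0.005,0.02],"twist":[0,0,0]},{"translation":[0,-0.005,0.02],"twist":[0,0,0]},{"translation":[0,-0.005,0.02],"twist":[0,0,0]},{"translation":[0,-0.005,0.02],"twist":[0,0,0]},{"translation":[0,-0.005,0.02],"twist":[0,0,0]},{"translation":[0,-0.005,0.02],"twist":[0,0,0]},{"translation":[0,-0.005,0.02],"twist":[0,0,0]}]' -1 120; python3 -m pendant '[{"translation":[0,0,0],"twist":[0,0,0]},{"translation":[0,0,0],"twist":[0,0,0]},{"translation":[0,0,0],"twist":[0,0,0]},{"translation":[0,0,0],"twist":[0,0,0]}]'
```

```text
time_s: 3.3
tcp_pos: [553.5, -245.7, 6.4]
orientation: [-3.084, 0.593, 0.001]
wrist_force: [-1.9, 2.1, 5.5]
finger_gap: 15.4
time_s: 3.7
tcp_pos: [553.4, -245.7, 6.4]
orientation: [-3.084, 0.593, 0.002]
wrist_force: [-2.4, 0.0, 3.9]
finger_gap: 15.4
```

```bash
python3 -m pendant '[{"translation":[0,0,-0.1],"twist":[0,0,0]},{"translation":[0,0,-0.2],"twist":[0,0,0]},{"translation":[0,0,-0.2],"twist":[0,0,0]},{"translation":[0,0,-0.2],"twist":[0,0,0]}]'
python3 - <<'E'
from h import *
from rig import *
f=grab_frame('side');crop(f,220,230,300,320,7,'pics/s2.png');pickle.dump(f,open('s2.pkl','wb'))
f=grab_frame('top');crop(f,290,160,410,260,5,'pics/t2.png');pickle.dump(f,open('t2.pkl','wb'))
E
```

```text
time_s: 4.1
tcp_pos: [553.2, -245.5, 35.6]
orientation: [-3.084, 0.593, 0.002]
wrist_force: [-0.2, -0.1, -4.2]
finger_gap: 14.9
```

View pics/s2.png

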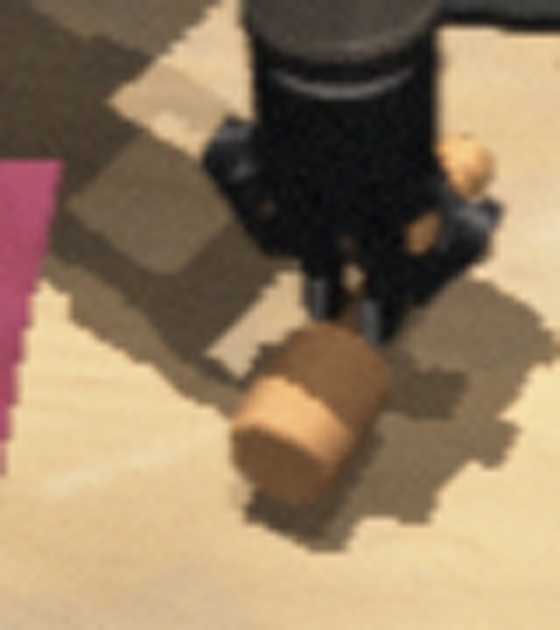

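View pics/t2.png

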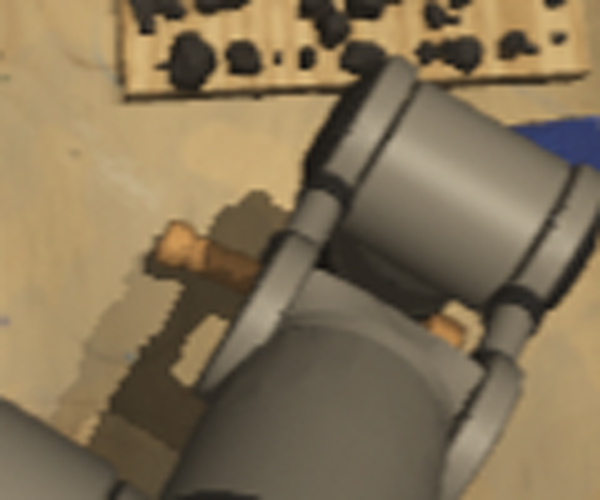

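Mallet lifted (head around (300,415) in the side crop). Checking it for tilt with depth points from the two views.

```bash
cat > tilt.py <<'E'
import sys
from h import *
# axis estimate: colour-masked mallet points, positions relative to neck along axis
def tilt(names,tcp,ang):
    a=np.array([np.cos(ang),np.sin(ang)]);b=np.array([-a[1],a[0]])
    for n in names:
        f=load(n);w=cloud(f);hsv=cv2.cvtColor(f['image'],cv2.COLOR_RGB2HSV)
        d=w[...,:2]-np.array(tcp[:2]);pr=d@a;la=d@b
        k=(hsv[...,1]>105)&(hsv[...,0]>8)&(hsv[...,0]<22)&(pr>-125)&(pr<95)&(abs(la)<30)&(w[...,2]>tcp[2]-15)&(w[...,2]<tcp[2]+60)
        print(n,k.sum())
        for q in range(-130,100,15):
            j=k&(pr>=q)&(pr<q+15)
            if j.sum()>4:print(q,j.sum(),'z90',np.percentile(w[j][:,2],90).round(1),'lat',np.percentile(la[j],[5,95]).round(1))
E
python3 - <<'E'
from tilt import *
tilt(['s2','t2'],[553.2,-245.5,35.6],-1.948)
E
```

```text
s2 484
-115 26 z90 69.9 lat [-2.7 17.2]
-100 15 z90 64.9 lat [ 5.5 17. ]
-70 9 z90 64.5 lat [3.8 9.7]
-55 5 z90 64.2 lat [ 7.4 11.4]
-25 5 z90 60.8 lat [-7.8 -3.7]
-10 11 z90 72.2 lat [-6.  -0.1]
5 24 z90 76.1 lat [-16.6  24.7]
20 78 z90 74.9 lat [-17.   24.9]
35 78 z90 76.2 lat [-18.2  24.4]
50 77 z90 75.1 lat [-18.1  23.6]
65 155 z90 73.3 lat [-18.1  22.2]
t2 200
-115 48 z90 71.1 lat [-7.2 17.5]
-100 38 z90 68.7 lat [-5.  15.6]
-85 37 z90 67.9 lat [-4.3 15.6]
-70 37 z90 67.4 lat [-5.4 14.2]
50 18 z90 78.1 lat [ 9.6 24.6]
65 18 z90 75.6 lat [ 8.8 25.3]
```

Grip is good: the mallet is nearly level, the head about 1° low, its axis about 16 mm above the TCP. I'll yaw the handle forward-left (jaw angle about 0.15) so the gripper linkage clears the platen and the head clears the pawl guide. Raise first.

```bash
python3 -m pendant '[{"translation":[0,0,-0.5],"twist":[0,0,0]},{"translation":[0,0,-0.9],"twist":[0,0,0]},{"translation":[0,0,-1],"twist":[0,0,0]},{"translation":[0,0,-1],"twist":[0,0,0]},{"translation":[0,0,-1],"twist":[0,0,0]}]' ; python3 go.py 556 147 190 0.149
python3 - <<'E'
from h import *
t=load('top0')
print('jar top',plane(t,(149,268),152),'jar px');
E
```

```text
time_s: 4.7
tcp_pos: [553.1, -245.5, 185.0]
orientation: [-3.084, 0.592, 0.004]
wrist_force: [-0.8, -0.7, -5.1]
finger_gap: 15.3
t 4.7 tcp [ 553.1 -245.5  185. ] F [-0.8 -0.7 -5.1] gap 15.3
trans [-0.952 -2.438 -0.029] twist [-0.002  0.003 -0.673]
jar top [402.02270543 355.4345232  152.        ] jar px
```

```bash
python3 -m pendant '[{"translation":[-0.1,-0.25,-0.03],"twist":[0,0,-0.07]},{"translation":[-0.22,-0.55,-0.03],"twist":[0,0,-0.15]},{"translation":[-0.33,-0.85,-0.03],"twist":[0,0,-0.22]},{"translation":[-0.38,-1,-0.03],"twist":[0,0,-0.27]},{"translation":[-0.38,-1,-0.03],"twist":[0,0,-0.27]}]' ; python3 go.py 556 147 190 0.149
```

```text
time_s: 5.2
tcp_pos: [554.2, -81.1, 186.8]
orientation: [-3.127, 0.255, 0.013]
wrist_force: [-0.7, -1.1, -4.3]
finger_gap: 14.7
t 5.2 tcp [554.2 -81.1 186.8] F [-0.7 -1.1 -4.3] gap 14.7
trans [-0.235 -1.503 -0.015] twist [-0.006  0.01  -0.397]
```

```bash
python3 -m pendant '[{"translation":[-0.05,-0.3,-0.015],"twist":[0,0,-0.08]},{"translation":[-0.1,-0.6,-0.015],"twist":[0,0,-0.16]},{"translation":[-0.15,-0.9,-0.015],"twist":[0,0,-0.24]},{"translation":[-0.16,-1,-0.015],"twist":[0,0,-0.27]},{"translation":[-0.16,-1,-0.015],"twist":[0,0,-0.27]}]' ; python3 go.py 556 147 190 0.149
```

```text
time_s: 5.7
tcp_pos: [553.9, 72.4, 187.5]
orientation: [-3.135, -0.082, 0.018]
wrist_force: [0.7, -0.4, -4.0]
finger_gap: 14.9
t 5.7 tcp [553.9  72.4 187.5] F [ 0.7 -0.4 -4. ] gap 14.9
trans [ 0.04  -0.496 -0.015] twist [-0.008  0.014 -0.123]
```

```bash
python3 -m pendant '[{"translation":[0.02,-0.25,0],"twist":[0,0,-0.06]},{"translation":[0.04,-0.5,0],"twist":[-0.005,0.014,-0.123]},{"translation":[0.04,-0.5,0.1],"twist":[-0.005,0.014,-0.123]},{"translation":[0.04,-0.5,0.3],"twist":[-0.005,0.014,-0.123]},{"translation":[0.04,-0.5,0.5],"twist":[-0.005,0.014,-0.123]},{"translation":[0.04,-0.5,0.5],"twist":[-0.005,0.014,-0.123]},{"translation":[0.04,-0.5,0.5],"twist":[-0.005,0.014,-0.123]}]' ; python3 go.py 555.3 147.4 110 0.149
python3 - <<'E'
from h import *
from rig import *
f=grab_frame('side');crop(f,230,140,340,250,5,'pics/s3.png');pickle.dump(f,open('s3.pkl','wb'))
f=grab_frame('top');crop(f,180,140,300,260,5,'pics/t3.png');pickle.dump(f,open('t3.pkl','wb'))
from tilt import *
s=read_state()
tilt(['s3','t3'],s['tcp_pos'],-1.422)
E
```

```text
time_s: 6.4
tcp_pos: [555.1, 146.6, 112.2]
orientation: [-3.132, -0.231, 0.004]
wrist_force: [0.3, 0.6, -3.4]
finger_gap: 15.2
t 6.4 tcp [555.1 146.6 112.2] F [ 0.3  0.6 -3.4] gap 15.2
trans [ 0.002 -0.005  0.015] twist [-0.002  0.003 -0.002]
s3 288
-85 9 z90 140.6 lat [ 1.1 12.8]
-70 10 z90 140.6 lat [-1.   9.4]
-55 7 z90 140.4 lat [-0.8  9.5]
-40 8 z90 141.5 lat [-1.8  8. ]
-25 9 z90 140.9 lat [-1.8  6.4]
-10 5 z90 139.5 lat [-2.1  5.1]
5 9 z90 156.7 lat [-23.2   3.4]
20 34 z90 151.0 lat [-21.5  21. ]
35 32 z90 151.7 lat [-21.1  18.6]
50 34 z90 152.3 lat [-22.6  17.9]
65 128 z90 147.8 lat [-21.3  17.9]
t3 313
-100 17 z90 145.4 lat [-5.5 13.7]
-85 39 z90 145.3 lat [-6.2 13.1]
-70 42 z90 145.5 lat [-6.6 13.4]
-55 36 z90 146.2 lat [-7.4 10.6]
-40 16 z90 143.1 lat [-7.6  1.2]
35 8 z90 157.0 lat [-9.9  8.7]
50 92 z90 157.3 lat [-22.6  20.5]
65 61 z90 155.4 lat [-22.6  16.9]
```

View pics/s3.png

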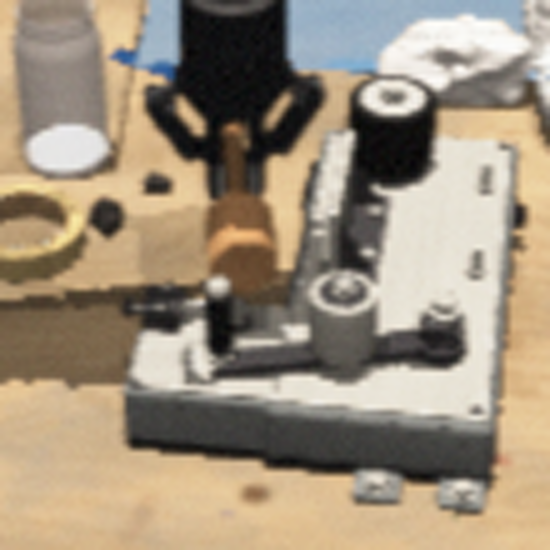

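View pics/t3.png

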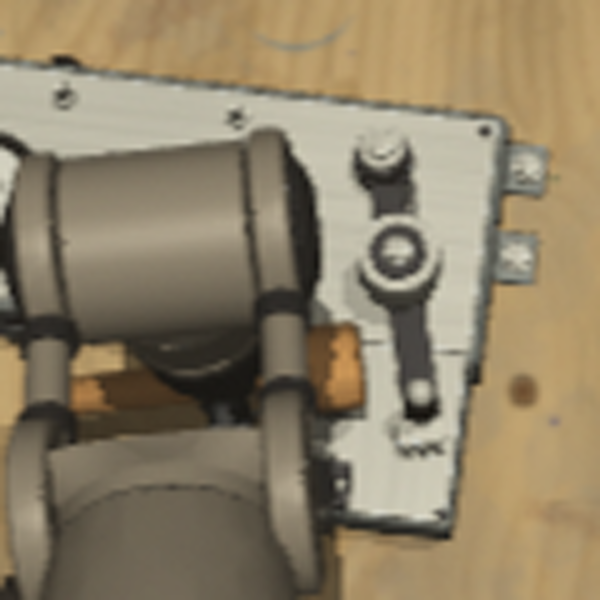

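Head is over the peg (the side view shows it at (240,235), behind the post at (218,310)). It tilts about 2° down, so I level it, nudge x by +1.5 mm, and descend to just above the peg.

```bash
python3 -m pendant '[{"translation":[0.01,-0.005,0.04],"twist":[-0.045,0,0]},{"translation":[0.01,-0.012,0.1],"twist":[-0.045,0,0]},{"translation":[0.01,-0.012,0.1],"twist":[-0.045,0,0]},{"translation":[0.01,-0.012,0.1],"twist":[-0.045,0,0]}]' ; 
python3 - <<'E'
from h import *
from rig import *
f=grab_frame('side');crop(f,230,140,340,250,6,'pics/s4.png');pickle.dump(f,open('s4.pkl','wb'))
from tilt import *
s=read_state()
tilt(['s4'],s['tcp_pos'],-1.422)
E
```

```text
time_s: 6.9
tcp_pos: [557.6, 149.2, 99.4]
orientation: [3.1, 0.229, 0.007]
wrist_force: [-0.2, 0.2, -2.7]
finger_gap: 14.9
s4 275
-100 7 z90 126.6 lat [ 4.  16.8]
-85 6 z90 126.5 lat [ 2.8 13.7]
-70 9 z90 125.7 lat [ 1.2 12.8]
-55 8 z90 125.3 lat [-0. 11.]
-40 9 z90 126.6 lat [-1.6  8.6]
-25 7 z90 126.1 lat [-3.3  8.7]
-10 6 z90 128.1 lat [-3.2  7.3]
5 7 z90 136.8 lat [-18.9  18.3]
20 34 z90 140.0 lat [-22.7  19. ]
35 30 z90 141.1 lat [-19.5  19.9]
50 31 z90 139.4 lat [-19.2  21.7]
65 119 z90 137.3 lat [-19.1  19.8]
```

View pics/s4.png

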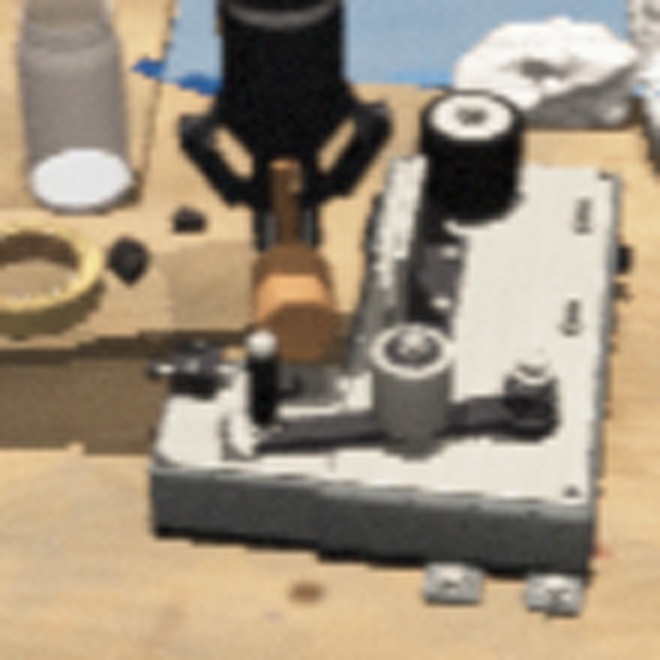

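```bash
python3 -m pendant '[{"translation":[0,0,0.06],"twist":[0,0,0]},{"translation":[0,0,0.12],"twist":[0,0,0]},{"translation":[0,0,0.14],"twist":[0,0,0]},{"translation":[0,0,0.14],"twist":[0,0,0]}]'
```

```text
time_s: 7.35
tcp_pos: [558.2, 148.6, 78.4]
orientation: [3.1, 0.23, 0.009]
wrist_force: [0.4, 2.4, -1.3]
finger_gap: 15.0
```

```bash
python3 -m pendant '[{"translation":[0,0.005,0.02],"twist":[0,0,0]},{"translation":[0,0.005,0.045],"twist":[0,0,0]}]';  python3 -m pendant '[{"translation":[0,0,0.02],"twist":[0,0,0]},{"translation":[0,0,0.02],"twist":[0,0,0]}]'
```

```text
time_s: 7.55
tcp_pos: [558.7, 147.9, 72.1]
orientation: [3.101, 0.23, 0.011]
wrist_force: [-0.5, 4.4, 2.7]
finger_gap: 14.8
time_s: 7.75
tcp_pos: [558.6, 147.8, 68.7]
orientation: [3.101, 0.23, 0.01]
wrist_force: [0.6, 2.9, 1.9]
finger_gap: 15.2
```

```bash
python3 -m pendant '[{"translation":[0,0,0.012],"twist":[0,0,0]},{"translation":[0,0,0.015],"twist":[0,0,0]}]';  python3 -m pendant '[{"translation":[0,0,0.01],"twist":[0,0,0]},{"translation":[0,0,0.012],"twist":[0,0,0]}]'
```

```text
time_s: 7.95
tcp_pos: [558.7, 147.8, 66.3]
orientation: [3.101, 0.23, 0.01]
wrist_force: [-0.7, 2.6, 2.3]
finger_gap: 15.1
time_s: 8.15
tcp_pos: [558.7, 147.7, 64.4]
orientation: [3.101, 0.23, 0.01]
wrist_force: [-0.5, 2.9, 2.3]
finger_gap: 14.8
```

```bash

python3 - <<'E'
from h import *
from rig import *
f=grab_frame('side');crop(f,230,140,340,250,6,'pics/s5.png');pickle.dump(f,open('s5.pkl','wb'))
from tilt import *
s=read_state()
tilt(['s5'],s['tcp_pos'],-1.422)
E
```

```text
s5 233
-85 8 z90 88.0 lat [ 2.8 13.2]
-70 9 z90 90.1 lat [-0.4 11.2]
-55 6 z90 90.3 lat [-0.5  8.9]
-40 5 z90 89.4 lat [1.  8.2]
-25 9 z90 92.8 lat [-0.7  7.5]
5 10 z90 105.4 lat [-13.7  11. ]
20 30 z90 106.9 lat [-20.1  20.5]
35 26 z90 107.5 lat [-16.6  22.8]
50 26 z90 109.1 lat [-11.8  20.8]
65 94 z90 106.0 lat [-10.3  19.3]
```

View pics/s5.png

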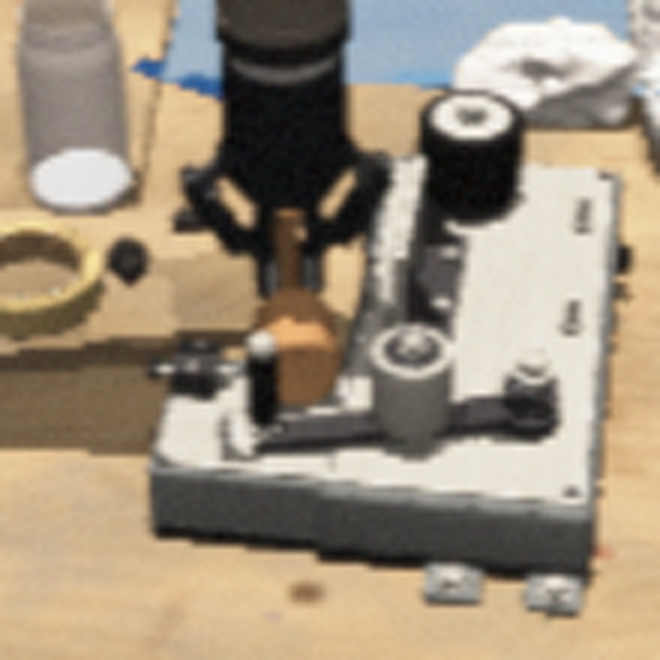

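Head top is now about 107 mm, so its bottom is about 60 mm, near deck level, with the mallet tilted slightly head-up. I'll tilt it back level while pressing gently and watch the force.

```bash
python3 -m pendant '[{"translation":[0,0,0.0],"twist":[0.025,0,0]},{"translation":[0,0,0.0],"twist":[0.05,0,0]}]'; python3 -m pendant '[{"translation":[0,0,0.01],"twist":[0.02,0,0]},{"translation":[0,0,0.01],"twist":[0.02,0,0]}]'
```

```text
time_s: 8.4
tcp_pos: [559.0, 147.7, 64.9]
orientation: [-3.125, -0.233, -0.007]
wrist_force: [-1.4, 2.8, 6.9]
finger_gap: 14.9
time_s: 8.6
tcp_pos: [559.1, 148.0, 64.9]
orientation: [-3.107, -0.229, -0.006]
wrist_force: [-3.6, 5.4, 13.6]
finger_gap: 15.0
```

```bash
python3 -m pendant '[{"translation":[0,0,0.02],"twist":[0.02,0,0]},{"translation":[0,0,0.025],"twist":[0.02,0,0]},{"translation":[0,0,0.025],"twist":[0.02,0,0]}]'; 
python3 - <<'E'
from h import *
from rig import *
f=grab_frame('side');pickle.dump(f,open('s6.pkl','wb'))
from tilt import *
s=read_state()
tilt(['s6'],s['tcp_pos'],-1.422)
E
python3 -m pendant '[{"translation":[0,0,-0.1],"twist":[0,0,0]},{"translation":[0,0,-0.3],"twist":[0,0,0]},{"translation":[0,0,-0.6],"twist":[0,0,0]},{"translation":[0,-0.2,-0.7],"twist":[0,0,0]},{"translation":[0,-0.5,-0.7],"twist":[0,0,0]},{"translation":[0,-0.5,-0.7],"twist":[0,0,0]}]'
python3 - <<'E'
from h import *
from rig import *
f=grab_frame('side');crop(f,230,140,340,250,6,'pics/s7.png');pickle.dump(f,open('s7.pkl','wb'))
f=grab_frame('top');crop(f,180,140,300,260,6,'pics/t7.png');pickle.dump(f,open('t7.pkl','wb'))
E
```

```text
time_s: 8.9
tcp_pos: [559.3, 149.0, 64.0]
orientation: [-3.089, -0.227, -0.007]
wrist_force: [-7.2, 6.4, 24.0]
finger_gap: 14.8
s6 227
-85 6 z90 85.4 lat [ 4.6 12.8]
-70 6 z90 88.6 lat [ 2.9 14.2]
-55 7 z90 89.3 lat [1.5 9.8]
-40 6 z90 90.7 lat [0.1 7.8]
-25 7 z90 89.6 lat [-1.9  6.5]
-10 5 z90 109.5 lat [-5.6  4.5]
5 6 z90 105.0 lat [-18.8   5.5]
20 29 z90 106.4 lat [-20.8  20.1]
35 25 z90 106.3 lat [-17.2  21.7]
50 26 z90 108.1 lat [-12.1  20.1]
65 95 z90 106.8 lat [-11.1  18.5]
80 6 z90 93.7 lat [-9.8 12.9]
time_s: 9.55
tcp_pos: [546.7, 222.0, 172.1]
orientation: [-3.086, -0.232, -0.005]
wrist_force: [0.2, -0.2, -4.3]
finger_gap: 15.0
```

View pics/s7.png

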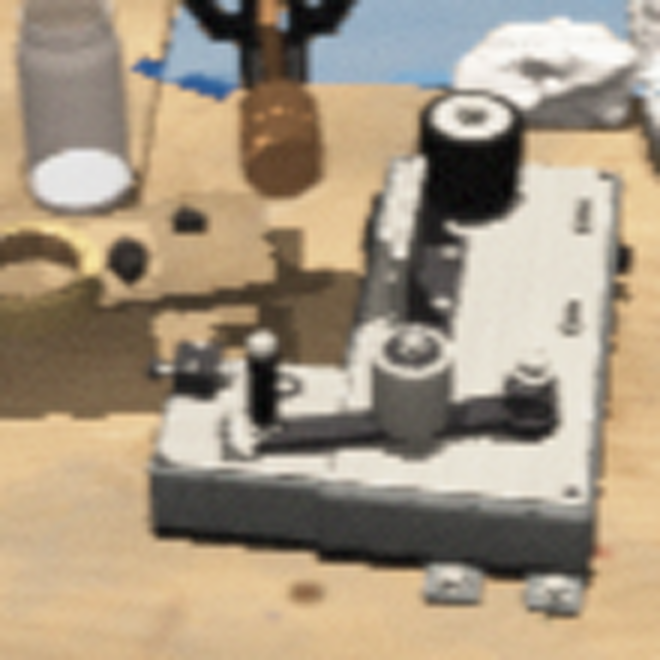

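View pics/t7.png

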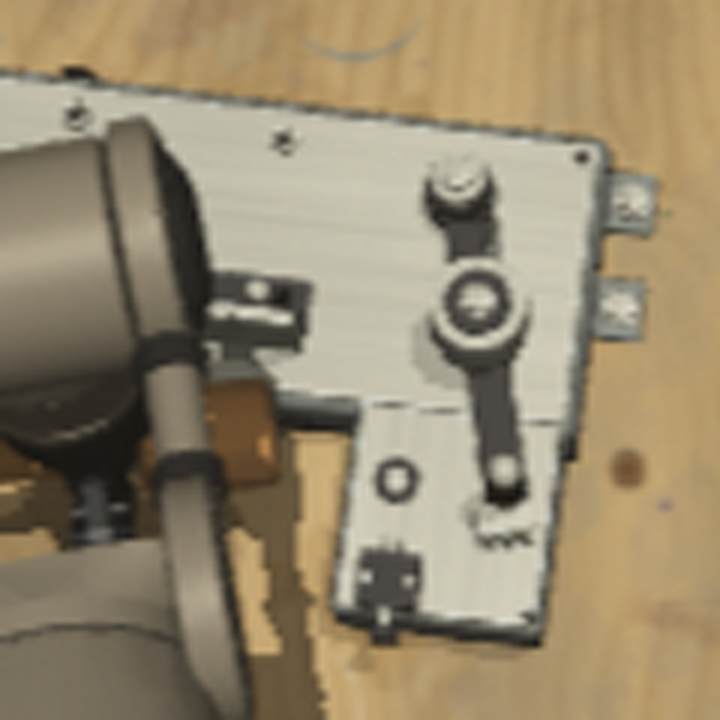

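Top view: the peg at (397,480) is now a flat ring in its bush. Side view: only the ring is visible at (288,385). I'll check its height by depth.

```bash
python3 - <<'E'
from h import *
for n in('top0','t7','side0','s7'):
    f=load(n);w=cloud(f);d=np.hypot(w[...,0]-558.7,w[...,1]-93.3)
    k=(d<5)&(w[...,2]>50);r=(d>14)&(d<24)&(w[...,2]>50)&(w[...,2]<66)&(w[...,1]>85)
    print(n,k.sum(),np.sort(w[k][:,2]).round(1),'deck',np.median(w[r][:,2]).round(1))
E
```

```text
top0 10 [61.  75.4 76.6 79.4 80.3 80.6 81.8 82.9 83.4 83.5] deck 60.4
t7 7 [57.9 61.  61.9 62.2 62.7 62.9 63.1] deck 61.4
side0 10 [58.7 61.7 64.  66.5 67.  68.9 69.8 74.6 75.3 80.1] deck 57.7
s7 3 [59.3 59.9 65.7] deck 58.7
```

Peg top reads about 1 mm above the deck, level with its bush (it was about 20 mm before). Carrying the mallet back to its original place.

```bash
python3 go.py 553 -246 190 -0.377;  python3 -m pendant '[{"translation":[0,0.3,-0.15],"twist":[0,0,0.05]},{"translation":[0,0.6,-0.15],"twist":[0,0,0.11]},{"translation":[0,0.9,-0.15],"twist":[0,0,0.17]},{"translation":[0,1,-0.15],"twist":[0,0,0.2]},{"translation":[0,1,-0.15],"twist":[0,0,0.2]}]';python3 go.py 553 -246 190 -0.377
```

```text
t 9.65 tcp [547.1 218.3 170.9] F [ 0.3  0.1 -4.5] gap 14.9
trans [-0.418  3.059 -0.263] twist [-0.056  0.009  0.669]
time_s: 10.15
tcp_pos: [569.1, 65.4, 185.7]
orientation: [-3.098, 0.022, 0.007]
wrist_force: [-0.3, -0.2, -4.0]
finger_gap: 15.0
t 10.15 tcp [569.1  65.4 185.7] F [-0.3 -0.2 -4. ] gap 15.0
trans [-0.078  2.074 -0.118] twist [-0.054  0.016  0.462]
```

```bash
python3 -m pendant '[{"translation":[-0.01,0.3,-0.08],"twist":[0,0,0.07]},{"translation":[-0.02,0.6,-0.08],"twist":[0,0,0.14]},{"translation":[-0.03,0.9,-0.08],"twist":[0,0,0.21]},{"translation":[-0.04,1,-0.08],"twist":[0,0,0.25]},{"translation":[-0.04,1,-0.08],"twist":[0,0,0.25]}]';python3 go.py 553 -246 190 -0.377
```

```text
time_s: 10.65
tcp_pos: [560.3, -86.7, 190.4]
orientation: [-3.081, 0.331, 0.016]
wrist_force: [-0.4, -0.3, -3.2]
finger_gap: 14.8
t 10.65 tcp [560.3 -86.7 190.4] F [-0.4 -0.3 -3.2] gap 14.8
trans [ 0.177  1.048 -0.044] twist [-0.052  0.023  0.208]
```

```bash
python3 -m pendant '[{"translation":[0.08,0.5,0],"twist":[0,0.01,0.1]},{"translation":[0.17,1,0],"twist":[0,0.023,0.2]},{"translation":[0.17,1,0.2],"twist":[0,0.023,0.2]},{"translation":[0.17,1,0.5],"twist":[0,0.023,0.2]},{"translation":[0.17,1,0.7],"twist":[0,0.023,0.2]},{"translation":[0.17,1,0.7],"twist":[0,0.023,0.2]},{"translation":[0.17,1,0.7],"twist":[0,0.023,0.2]}]';python3 go.py 553 -246 60 -0.377
python3 - <<'E'
from h import *
from rig import *
f=grab_frame('side');crop(f,220,200,320,320,5,'pics/s8.png');pickle.dump(f,open('s8.pkl','wb'))
f=grab_frame('top');pickle.dump(f,open('t8.pkl','wb'))
from tilt import *
s=read_state()
tilt(['s8','t8'],s['tcp_pos'],-1.948)
E
```

```text
time_s: 11.35
tcp_pos: [553.5, -232.6, 79.3]
orientation: [-3.048, 0.569, -0.006]
wrist_force: [0.3, 0.1, -3.7]
finger_gap: 14.9
t 11.35 tcp [ 553.5 -232.6   79.3] F [ 0.3  0.1 -3.7] gap 14.9
trans [0.03  0.09  0.125] twist [-0.052  0.005  0.01 ]
s8 496
-115 27 z90 115.0 lat [-5.9 15.2]
-100 21 z90 114.7 lat [ 0.8 12.1]
-70 8 z90 110.0 lat [0.4 8.8]
-55 6 z90 109.9 lat [4.1 8.8]
-10 12 z90 110.7 lat [-7.5  0.6]
5 19 z90 117.8 lat [-8.1 23.1]
20 82 z90 118.5 lat [-20.1  23.7]
35 78 z90 117.0 lat [-18.9  23.6]
50 81 z90 116.9 lat [-22.   23.1]
65 160 z90 114.3 lat [-17.4  21.1]
t8 278
-115 51 z90 122.5 lat [-8.7 17. ]
-100 40 z90 117.9 lat [-6.6 13.6]
-85 39 z90 115.7 lat [-6.4 13.4]
-70 40 z90 115.9 lat [-5.9 12.5]
-55 34 z90 115.5 lat [-6.6 13.3]
50 30 z90 122.1 lat [-2.3 16.4]
65 39 z90 119.7 lat [-3.4 25.2]
```

View pics/s8.png

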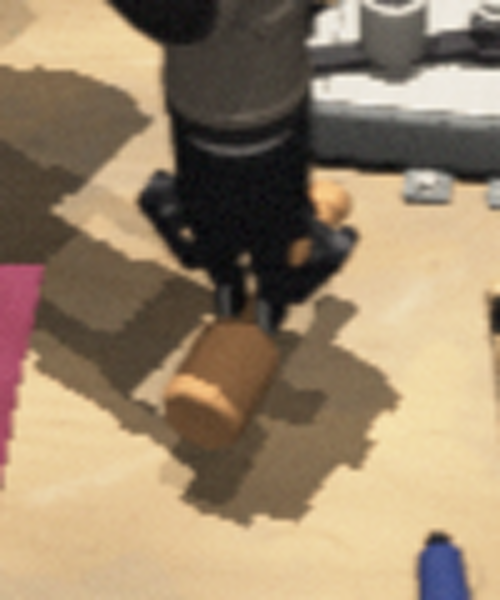

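The mallet is about 3° head-down, so I level it (about -0.065 units about tool x) and lower.

```bash
python3 -m pendant '[{"translation":[0.03,0.09,0.05],"twist":[-0.03,0,0]},{"translation":[0.03,0.09,0.2],"twist":[-0.065,0,0]},{"translation":[0.03,0.09,0.35],"twist":[-0.065,0,0]},{"translation":[0.03,0.09,0.42],"twist":[-0.065,0,0]},{"translation":[0.03,0.09,0.44],"twist":[-0.065,0,0]},{"translation":[0.03,0.09,0.44],"twist":[-0.065,0,0]}]';python3 -m pendant '[{"translation":[0,0,0.01],"twist":[0,0,0]},{"translation":[0,0,0.015],"twist":[0,0,0]}]'
```

```text
time_s: 12.05
tcp_pos: [555.5, -245.9, 15.4]
orientation: [3.077, -0.575, 0.0]
wrist_force: [0.3, -0.3, -3.5]
finger_gap: 14.7
time_s: 12.25
tcp_pos: [556.2, -246.5, 14.2]
orientation: [3.076, -0.575, 0.003]
wrist_force: [0.3, -0.6, -4.2]
finger_gap: 15.4
```

```bash
python3 -m pendant '[{"translation":[0,0,0.015],"twist":[0,0,0]},{"translation":[0,0,0.025],"twist":[0,0,0]},{"translation":[0,0,0.025],"twist":[0,0,0]}]';python3 -m pendant '[{"translation":[0,0,0.012],"twist":[0,0,0]},{"translation":[0,0,0.015],"twist":[0,0,0]}]'
```

```text
time_s: 12.55
tcp_pos: [556.1, -246.6, 10.3]
orientation: [3.076, -0.575, 0.003]
wrist_force: [0.5, -0.4, -3.5]
finger_gap: 15.1
time_s: 12.75
tcp_pos: [556.0, -246.5, 7.9]
orientation: [3.076, -0.575, 0.002]
wrist_force: [-1.0, -0.2, -3.7]
finger_gap: 15.6
```

```bash
python3 -m pendant '[{"translation":[0,0,0.01],"twist":[0,0,0]},{"translation":[0,0,0.012],"twist":[0,0,0]}]';python3 -m pendant '[{"translation":[0,0,0.008],"twist":[0,0,0]},{"translation":[0,0,0.008],"twist":[0,0,0]}]'
```

```text
time_s: 12.95
tcp_pos: [556.2, -246.4, 6.5]
orientation: [3.076, -0.575, 0.003]
wrist_force: [-0.5, 2.3, 3.6]
finger_gap: 14.6
time_s: 13.15
tcp_pos: [556.4, -246.1, 6.2]
orientation: [3.076, -0.575, 0.004]
wrist_force: [-2.6, 3.8, 6.0]
finger_gap: 15.2
```

```bash
python3 - <<'E'
from h import *
from rig import *
f=grab_frame('side');pickle.dump(f,open('s9.pkl','wb'))
from tilt import *
s=read_state();print(s['tcp_pos'],s['wrist_force'])
tilt(['s9'],s['tcp_pos'],-1.948)
E
```

```text
[ 556.41323725 -246.11161965    6.22103734] [-0.51002117  2.71931162  5.24800132]
s9 472
-115 27 z90 33.1 lat [-3.  17.1]
-100 10 z90 31.0 lat [ 6.7 15.5]
-70 12 z90 31.3 lat [ 3.4 10. ]
-10 10 z90 36.9 lat [-7.   9.1]
5 30 z90 46.8 lat [-18.8  24.2]
20 68 z90 47.6 lat [-17.2  24.7]
35 74 z90 47.9 lat [-17.3  24.9]
50 76 z90 48.4 lat [-19.5  24.3]
65 157 z90 47.0 lat [-18.   22.5]
```

Head rests on the bench (force reversed to +6 N). Releasing and rising.

```bash
python3 -m pendant '[{"translation":[0,0,-0.005],"twist":[0,0,0]},{"translation":[0,0,-0.005],"twist":[0,0,0]},{"translation":[0,0,-0.005],"twist":[0,0,0]},{"translation":[0,0,-0.005],"twist":[0,0,0]},{"translation":[0,0,-0.005],"twist":[0,0,0]},{"translation":[0,0,-0.005],"twist":[0,0,0]},{"translation":[0,0,-0.005],"twist":[0,0,0]},{"translation":[0,0,-0.005],"twist":[0,0,0]}]' 0.6;python3 -m pendant '[{"translation":[0,0,-0.05],"twist":[0,0,0]},{"translation":[0,0,-0.2],"twist":[0,0,0]},{"translation":[0,0,-0.5],"twist":[0,0,0]},{"translation":[0,0,-0.8],"twist":[0,0,0]},{"translation":[0,0,-1],"twist":[0,0,0]},{"translation":[0,0,-1],"twist":[0,0,0]},{"translation":[0,0,-1],"twist":[0,0,0]}]' 
python3 - <<'E'
from h import *
from rig import *
f=grab_frame('side');crop(f,220,200,340,320,5,'pics/s10.png')
E
python3 go.py 548 -15 200 -0.10
```

```text
time_s: 14.0
tcp_pos: [556.4, -246.1, 6.9]
orientation: [3.076, -0.575, 0.004]
wrist_force: [0.2, 0.0, 0.3]
finger_gap: 68.2
time_s: 14.7
tcp_pos: [556.5, -244.2, 157.8]
orientation: [3.076, -0.574, 0.006]
wrist_force: [0.1, 0.9, -0.4]
finger_gap: 68.4
t 14.75 tcp [ 555.9 -243.9  156.4] F [-0.4 -0.8 -0.2] gap 67.9
trans [-0.599 -1.401 -0.309] twist [ 0.015 -0.003 -0.343]
```

View pics/s10.png

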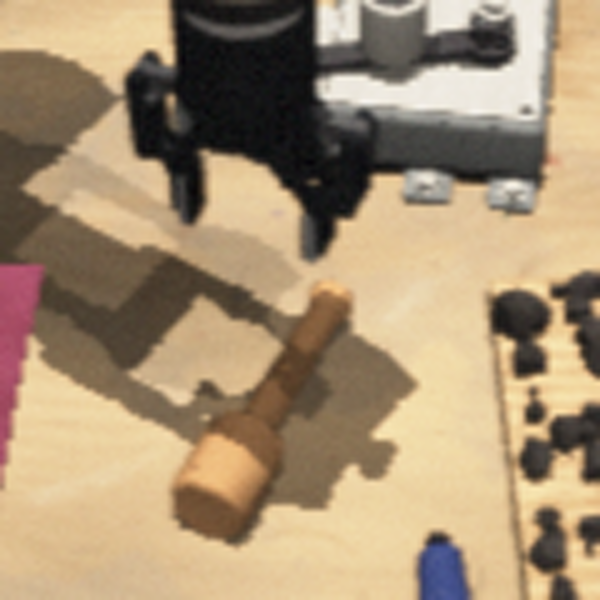

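The mallet lies level where it was (head (225,485) in the crop). Now I close the gripper and move right of the post.

```bash
python3 -m pendant '[{"translation":[0,0,-0.25],"twist":[0.015,0,0]},{"translation":[-0.2,-0.4,-0.25],"twist":[0.015,0,-0.08]},{"translation":[-0.3,-0.7,-0.25],"twist":[0.015,0,-0.17]},{"translation":[-0.4,-0.95,-0.25],"twist":[0.015,0,-0.25]},{"translation":[-0.42,-1,-0.25],"twist":[0.015,0,-0.27]},{"translation":[-0.42,-1,-0.25],"twist":[0.015,0,-0.27]}]' -1 60; python3 go.py 543 -18 180 -0.10
```

```text
time_s: 15.35
tcp_pos: [550.7, -78.9, 190.8]
orientation: [-3.132, 0.242, 0.0]
wrist_force: [0.4, -0.0, 0.0]
finger_gap: 0.1
t 15.35 tcp [550.7 -78.9 190.8] F [ 0.4 -0.   0. ] gap 0.1
trans [-0.113 -0.393  0.072] twist [-0.     0.    -0.069]
```

```bash
python3 -m pendant '[{"translation":[-0.06,-0.2,0.07],"twist":[0,0,-0.07]},{"translation":[-0.11,-0.39,0.07],"twist":[0,0,-0.07]},{"translation":[-0.11,-0.39,0.2],"twist":[0,0,-0.07]},{"translation":[-0.11,-0.39,0.4],"twist":[0,0,-0.07]},{"translation":[-0.11,-0.39,0.55],"twist":[0,0,-0.07]},{"translation":[-0.11,-0.39,0.62],"twist":[0,0,-0.07]},{"translation":[-0.11,-0.39,0.62],"twist":[0,0,-0.07]},{"translation":[-0.11,-0.39,0.62],"twist":[0,0,-0.07]}]' ; python3 go.py 546 16 97 -0.10
python3 - <<'E'
from h import *
from rig import *
f=grab_frame('side');crop(f,230,140,340,250,6,'pics/s11.png')
E
```

```text
time_s: 16.15
tcp_pos: [543.9, -19.5, 98.2]
orientation: [3.137, -0.158, 0.001]
wrist_force: [-0.2, -0.1, -0.4]
finger_gap: -0.4
t 16.15 tcp [543.9 -19.5  98.2] F [-0.2 -0.1 -0.4] gap -0.4
trans [-0.01  -0.237  0.008] twist [ 0.    -0.001 -0.001]
```

View pics/s11.png

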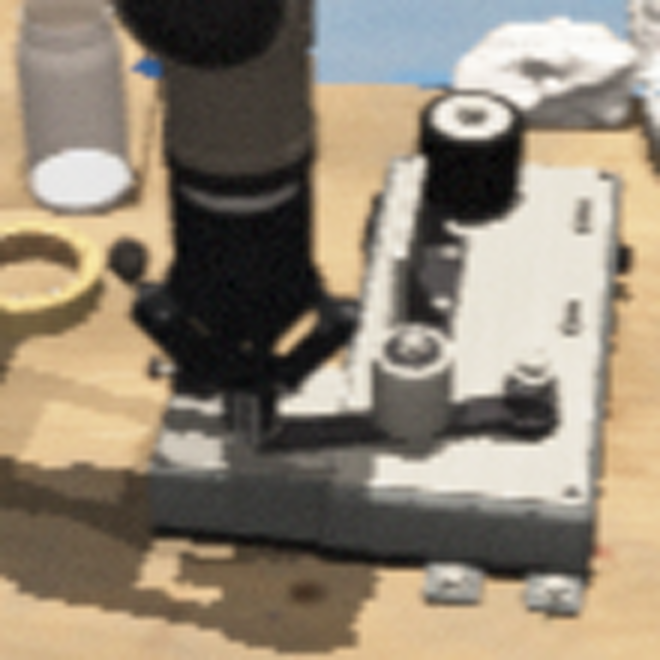

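Closed fingers (tip at (248,440)) stand right of the post and in line with it. Pushing to the grinder's left.

```bash
python3 -m pendant '[{"translation":[0,-0.06,0],"twist":[0,0,0]},{"translation":[0,-0.12,0],"twist":[0,0,0]},{"translation":[0,-0.18,0],"twist":[0,0,0]},{"translation":[0,-0.22,0],"twist":[0,0,0]},{"translation":[0,-0.26,0],"twist":[0,0,0]},{"translation":[0,-0.3,0],"twist":[0,0,0]}]'; python3 -m pendant '[{"translation":[0,-0.05,0],"twist":[0,0,0]},{"translation":[0,-0.1,0],"twist":[0,0,0]}]'
```

```text
time_s: 16.8
tcp_pos: [548.1, 25.6, 98.6]
orientation: [3.136, -0.156, 0.0]
wrist_force: [-3.5, -4.2, 1.3]
finger_gap: 0.3
time_s: 17.0
tcp_pos: [549.1, 40.8, 98.5]
orientation: [3.136, -0.156, -0.002]
wrist_force: [-2.8, -3.9, 0.5]
finger_gap: 0.1
```

```bash
python3 -m pendant '[{"translation":[0,-0.05,0],"twist":[0,0,0]},{"translation":[0,-0.1,0],"twist":[0,0,0]}]';python3 -m pendant '[{"translation":[0,-0.03,0],"twist":[0,0,0]},{"translation":[0,-0.06,0],"twist":[0,0,0]}]';python3 -m pendant '[{"translation":[0,-0.04,0],"twist":[0,0,0]},{"translation":[0,-0.08,0],"twist":[0,0,0]}]'
```

```text
time_s: 17.2
tcp_pos: [550.2, 56.0, 98.3]
orientation: [3.135, -0.156, -0.003]
wrist_force: [-2.5, -4.6, 1.0]
finger_gap: 0.2
time_s: 17.4
tcp_pos: [550.6, 63.2, 98.3]
orientation: [3.131, -0.154, -0.005]
wrist_force: [-4.2, -13.5, 3.6]
finger_gap: -0.2
time_s: 17.6
tcp_pos: [551.7, 73.2, 98.2]
orientation: [3.127, -0.154, -0.006]
wrist_force: [0.1, -6.0, 0.8]
finger_gap: 0.4
```

```bash
python3 -m pendant '[{"translation":[0,-0.04,0],"twist":[0,0,0]},{"translation":[0,-0.07,0],"twist":[0,0,0]}]';python3 -m pendant '[{"translation":[0,-0.03,0],"twist":[0,0,0]},{"translation":[0,-0.05,0],"twist":[0,0,0]}]';python3 -m pendant '[{"translation":[0,-0.02,0],"twist":[0,0,0]},{"translation":[0,-0.03,0],"twist":[0,0,0]}]'
```

```text
time_s: 17.8
tcp_pos: [553.0, 81.9, 98.2]
orientation: [3.124, -0.154, -0.005]
wrist_force: [-1.4, -6.0, 1.1]
finger_gap: 0.1
time_s: 18.0
tcp_pos: [554.4, 88.9, 98.3]
orientation: [3.123, -0.154, -0.003]
wrist_force: [0.5, -6.6, 0.6]
finger_gap: 0.0
time_s: 18.2
tcp_pos: [555.4, 92.9, 98.3]
orientation: [3.121, -0.154, -0.001]
wrist_force: [-0.3, -6.1, 0.8]
finger_gap: -0.2
```

```bash
python3 -m pendant '[{"translation":[0,-0.015,0],"twist":[0,0,0]},{"translation":[0,-0.03,0],"twist":[0,0,0]}]';python3 -m pendant '[{"translation":[0,-0.015,0],"twist":[0,0,0]},{"translation":[0,-0.025,0],"twist":[0,0,0]}]';python3 -m pendant '[{"translation":[0,-0.015,0],"twist":[0,0,0]},{"translation":[0,-0.025,0],"twist":[0,0,0]}]'
python3 - <<'E'
from h import *
from rig import *
f=grab_frame('side');crop(f,230,140,340,250,6,'pics/s12.png');pickle.dump(f,open('s12.pkl','wb'))
f=grab_frame('top');crop(f,180,140,300,260,6,'pics/t12.png');pickle.dump(f,open('t12.pkl','wb'))
print(read_state()['wrist_force'])
E
```

```text
time_s: 18.4
tcp_pos: [556.5, 96.7, 98.4]
orientation: [3.12, -0.154, 0.0]
wrist_force: [0.3, -8.1, 0.7]
finger_gap: -0.4
time_s: 18.6
tcp_pos: [556.6, 97.0, 98.3]
orientation: [3.113, -0.153, -0.001]
wrist_force: [-4.5, -23.2, 3.7]
finger_gap: -0.0
time_s: 18.8
tcp_pos: [556.6, 96.9, 98.3]
orientation: [3.106, -0.152, -0.003]
wrist_force: [-4.3, -24.3, 5.7]
finger_gap: -0.2
[ -4.19644426 -20.41346355   3.36773209]
```

View pics/s12.png

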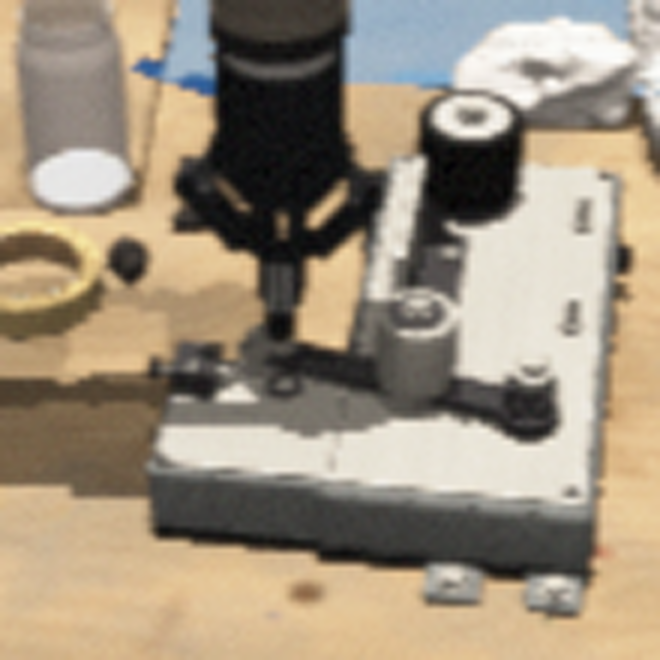

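View pics/t12.png

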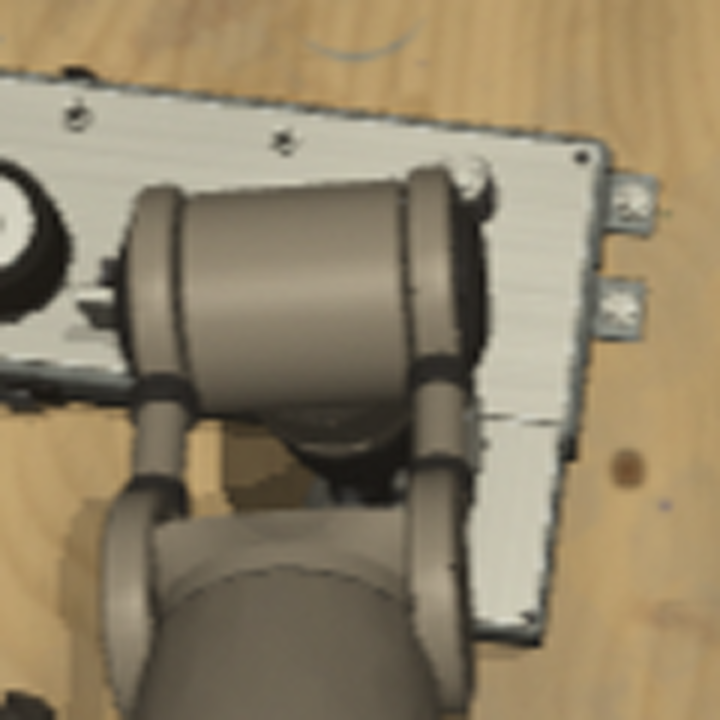

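The arm is at its end stop: TCP y stuck at 96.9 (95 predicted) while force jumped from 8 to 23 N. I hold the push and check that it's steady.

```bash
python3 -m pendant '[{"translation":[0,-0.025,0],"twist":[0,0,0]},{"translation":[0,-0.025,0],"twist":[0,0,0]},{"translation":[0,-0.025,0],"twist":[0,0,0]},{"translation":[0,-0.025,0],"twist":[0,0,0]},{"translation":[0,-0.025,0],"twist":[0,0,0]},{"translation":[0,-0.025,0],"twist":[0,0,0]},{"translation":[0,-0.025,0],"twist":[0,0,0]},{"translation":[0,-0.025,0],"twist":[0,0,0]}]'
python3 - <<'E'
from h import *
from rig import *
f=grab_frame('side');cv2.imwrite('pics/s13.png',f['image'][:,:,::-1])
s=read_state();print(s['tcp_pos'],s['wrist_force'],s['time_s'])
f=grab_frame('top');cv2.imwrite('pics/t13.png',f['image'][:,:,::-1])
s=read_state();print(s['tcp_pos'],s['wrist_force'])
E
```

```text
time_s: 19.7
tcp_pos: [556.5, 96.6, 98.5]
orientation: [3.1, -0.152, -0.005]
wrist_force: [-4.8, -20.3, 4.3]
finger_gap: -0.0
[556.52013013  96.54328742  98.45600525] [ -3.31858094 -19.70794067   4.30150198] 19.75
[556.54934532  96.54202686  98.47949715] [ -3.82279996 -20.36308248   4.07122267]
```

View pics/s13.png

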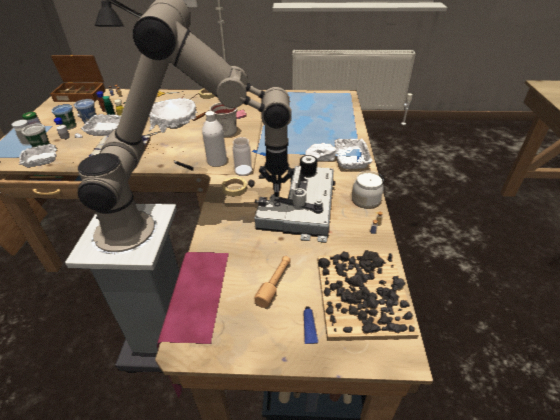

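The side view shows the mallet on the bench at (272,282), the jar at (242,155) and tube at (310,325) unmoved, and the fingers still on the post. The push is steady at about 20 N, so I hand in.

```bash
python3 -c "
from rig import *
print(finish_job()); s=read_state(); print(s['time_s'],s['tcp_pos'],s['wrist_force'])"
```

```text
the job is handed in; nothing more can be done
None
the job is handed in; nothing more can be done
```

The peg is down flush, the mallet is back on the bench, and I handed in at about 20 s with the gripper still pressing the post against its end stop.

- **Peg:** I drove it down with the mallet head in several short pushes, up to about 24 N, rather than sharp taps. Camera depth then put its top about 1 mm above the deck, level with its bush; it stood about 20 mm up before.
- **Mallet:** It lies level on the bench, within a few millimetres of where it started.
- **Arm post:** I pushed it with the closed fingers. One clear force bump showed at the ratchet; I did not see the three clicks separately. Past the clicks, the fingers stopped at y = 97 mm, against 95 mm predicted for the end stop. The force went from 8 N to over 20 N with no further movement, then held at about 20 N for the last second before hand-in.
- **Bystanders:** In the last side view the jar and paint tube look unmoved. I did not measure them or the stone, and I did not examine the stone closely in that last view.

**Checks that disagreed:**
- The finger gap on the 22 mm handle read 15 mm, and I did not find out why.
- The mallet also tilted 2 to 4° in the grip under load, which I corrected by turning the tool.
- I judged the end stop by force and position only, because the hand hid the arm's outer end from the top camera.

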